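# Load a sample tube and set the purge valve two turns open

### The arm

A 6-joint arm with a two-finger parallel gripper is mounted at the origin on a cart in front of the work surface, level with it; the furniture and walls round the work are solid. World frame = base frame: x ahead of the robot, y to its left, z up, the work surface at z = 0. Lengths are in mm, angles in rad, forces in N, time in s.
With the tool pointing down it reaches from about 275 to 1000 mm from the base axis. Payload 8.4 kg.
Tool frame: the origin (TCP) lies on the centre line of the jaws, within the pads' length; the fingertips stand 14 mm ahead of it and the grasp point (between the pads) lies 5 mm behind it; z points along the fingers, y is the line along which they close (so a half turn about z gives the same grasp; the last joint's range is limited). The gripper opens to 85 mm and grips with 20 to 120 N. Pads are 22 mm wide; open, the fingers measure 114 mm over their backs; the gripper's body (76 mm by 85 mm) begins 54 mm behind the grasp point. The pads swing forward as they close: fully open they stand 13 mm farther back than shut.
Start: joints at [-1.183, 0.353, 1.633, -0, 1.155, -0.002], TCP at [237.501, -578.119, 245.281] pointing down, gripper open.
Joint ranges: [-2.63, 2.63], [-0.92, 2.1], [0.06, 2.66], [-1.3, 4.44], [0, 2.69], [-3.02, 3.02]. Speed limits (rad/s): [2.22, 2.22, 2.79, 3.14, 3.14, 3.14].

### API

Orientations are given as [roll, pitch, yaw] about the fixed x, y, z axes, in that order (R = Rz(yaw) Ry(pitch) Rx(roll)).
In Python, from rig import r gives the robot as it stands.
- The arm moves only by the tool step_arm, never from a script. Its argument "plan" is text: rows parted by semicolons, each of 7 numbers parted by spaces: the turn, a rotation vector about the world's x, y, z in degrees, then the shift along the world's x, y, z in mm, then the closure in counts, from 0 (fully open) to 255 (shut). In form: rx ry rz x y z hand; .... A call has 1 to 8 rows; each row is the pose to reach, as a shift and turn from the pose commanded when the call began; what a row does not reach only later rows make up. A row lasts 1/10 s, in which the tool goes at most 50 mm and 8.59 degrees, less where a joint would pass 70% of its speed; a pose out of reach is approached as far as the arm can. A call with a gripper value outside its range is refused whole. The fingers move at their own pace and stop on an object; "force" is the grip in N (left out, the last holds). Time passes only in rows, so rows that repeat a pose let the fingers close. It gives the time, the measured TCP pose, the force, the opening and the grip force at its end, in the units of the state.
- r.sense(): the state, without advancing time (a new reading comes with each control period).
- r.grab_frame(name): name is "side" or "top"; returns (picture, depth): 480x640x3 uint8, red, green, blue; 480x640 float32, mm along the optical axis (not along the pixel's ray), 0 where there is no reading.
- r.get_calibration(name): a dict with "K" (3x3 intrinsics, pixels), "world_from_camera" (4x4, takes a point from camera to world coordinates). Camera axes: x right, y down, z forward; pixel columns grow to the right and rows downward; lengths in mm; the calibration is good to about 2 mm. A picture is of the moment at which its call begins. get_calibration takes no time and is no camera call.
- r.sign_off(): hands the job in; it is judged then, once.
The state is a dict: "clock": time; "qpos": joint angles; "qvel": joint speeds; "joint_efforts": joint torques, N m; "eef_pos": TCP position; "tcp_rot": TCP orientation; "contact_force": force on the tool from outside, world axes, zero at the start; "wrist_torque": the same for the moment, N m; "opening": opening from 0.0 (shut) to 1.0 (fully open); "grasp_force": force on a finger pad.
Only numpy, scipy, OpenCV 4.12 (cv2) and the standard library are available. Lean on these libraries where they do the work, as an engineer would, in place of code of your own. Each camera call takes 0.05 s, during which the arm holds its last target. There are 200 camera calls.

### The job

Take the tube with the blue liquid out of the rack and stand it in the well of the purge station, right down on the well's floor; leave the other two tubes in their rack and the timer and flask where they stand. Then, turning the blue wheel by its black crank grip, close the valve clockwise until it meets its stop and back it off (anticlockwise) exactly two full turns. Finish with the gripper still gripping the crank grip at that setting: do not let go of it.

Things in the scene. Friction and masses are not known exactly. Their poses are not given: they have to be found in the camera images.
- blue_tube: glass test tube with pale blue liquid, 20 mm diameter, 131 mm tall, upright; origin at the centre of its bottom, z along the tube. It starts in one of the rack's slots, standing on the rack's foot board 10 mm above the worktop, so its top is 141 mm up
- pink_tube: the same kind of tube with pink liquid, in another slot of the rack; leave it there
- yellow_tube: the same kind of tube with yellowish liquid, in another slot of the rack; leave it there
- rack: wooden test-tube rack, 56 x 256 x 91 mm, fixed; origin under its centre, y along its length. One row of six slots, each 28 mm (x) by 22 mm (y), at y = -90, -54, -18, 18, 54, 90 mm; the occupied ones are at least 72 mm apart. Tubes pull out upward and stand 50 mm above its top
- station: purge station screwed to the bench (fixed): grey base plate 100 x 290 x 12 mm; origin under its centre, z up. An aluminium block 50 x 50 mm with the well stands at y = +100 mm, the wheel valve at y = -85 mm; between them a low pressure gauge and a pipe, below 55 mm
- well_mouth (a point): centre of the mouth of the well, in the top face of the aluminium block, 92 mm above the worktop; bore 24 mm diameter with a 3 mm lead-in chamfer, 70 mm deep
- well_floor (a point): centre of the floor of the well, 22 mm above the worktop
- wheel_axis (a point): point on the upright axis of the wheel, in the plane of its rim, 69 mm above the worktop; the blue three-spoke wheel is 108 mm across, its rim 12 mm thick (top of the rim 75 mm above the worktop)
- wheel (a joint): wheel angle in rad, 0 = closed against a firm stop, growing anticlockwise seen from above (opening), up to 20.4; 6.283 is one turn, so two turns open is 12.566. At 0 the crank grip lies in the station's +x direction from the wheel axis. Starts 3.5 to 7 rad open; stays where it is left; turning it takes about 3 N at the crank grip
- crank_grip: upright black cylindrical crank grip on the wheel's rim, 20 mm diameter, 52 mm tall, its axis 48 mm from the wheel axis; origin at the centre of its foot, 77 mm above the worktop, so its top is at 129 mm. It spins freely about its own upright axis, so a gripper can carry it round the circle without turning
- timer: cream digital timer standing at the left, 28 x 70 x 63 mm, loose; leave it
- flask: stoppered conical flask at the right, 72 mm wide, 130 mm tall, loose; leave it

How it is judged (in metres and radians):
On the way, in this order (a step that is already met when the one before it is completed fails the run):
1. the blue tube stands in the well, on its floor (horizontal distance between blue_tube and well_floor below 0.006 m and z of blue_tube in the frame of well_floor below 0.005 m and angle between blue_tube's own z axis and vertical below 0.12 rad), for 0.2 s.
2. the valve is closed to its stop (value of joint wheel below 0.08 rad), for 0.1 s.
At the end, for the whole second after the job is handed in: The wheel stands two turns (12.566 rad) open from its stop, within 0.2 rad (11 degrees), and the gripper still grips the crank grip (more than 3 N, the grasp point within 15 mm of the crank grip's axis); the blue tube stands in the well within 5 mm of its floor (all of step 1 and value of joint wheel between 12.366 and 12.766 rad and contact force between the fingers and crank_grip above 3 N and horizontal distance between the grasp point and crank_grip below 0.015 m); the arm keeps its last pose, push and grip.
It fails at once if another tube is taken or knocked out of its place in the rack (distance of any of pink_tube, yellow_tube from where it was at the start of the episode above 0.025 m).
It fails at once if the timer or the flask is disturbed (distance of any of timer, flask from where it was at the start of the episode above 0.03 m or angle between any of timer, flask's own z axis and vertical above 0.5 rad).
It also fails if it takes over 72 s, if anything falls off the work surface, if the arm or the gripper's body presses on something with over 40 N, if the wrist force passes 120 N, or if a joint passes its speed limit or range.

## Working session

There is one attempt and no reset: what is moved stays moved. The work goes in short steps, Python scripts to look and compute and a tool call to move; the robot and the scene stay as the last step left them, time stands still between calls to the robot, and variables do not carry over. Pictures are saved under pics/ and viewed, at most 10 in all, crops included, and the job is handed in when it is done.

Besides the shell and the picture viewer there is one more tool, called after "Call:" as name(argument=value, ...) on one line, values as JSON. step_arm: Moves the arm, as the interface text tells. Its arguments: {"type":"object","properties":{"plan":{"type":"string"},"force":{"type":"number"}},"required":["plan"]}

```bash
mkdir -p pics
python3 - <<'E'
from rig import r
import cv2,numpy as np
s=r.sense();print(s)
for n in("side","top"):
    p,d=r.grab_frame(n);cv2.imwrite(f"pics/{n}0.png",p[:,:,::-1]);np.save(f"pics/{n}0.npy",d)
    c=r.get_calibration(n);print(n,np.array(c["K"]).round(1).tolist(),np.array(c["world_from_camera"]).round(3).tolist())
E
```

```text
{'clock': 0.0, 'qpos': array([-1.18340146e+00,  3.53672507e-01,  1.63412064e+00,  9.29388258e-06,
        1.15520012e+00, -2.39010323e-03]), 'qvel': array([-0.00087944,  0.00047627,  0.00093217, -0.00181285,  0.0007366 ,
       -0.00120278]), 'joint_efforts': array([-6.47134984e-04, -6.05268717e+01, -3.42073059e+01,  8.74392049e-05,
        9.50434740e-03,  3.29758983e-06]), 'eef_pos': array([ 237.33171895, -577.69907373,  244.55222922]), 'tcp_rot': array([-3.14019207e+00, -1.18450616e-05,  3.89781205e-01]), 'contact_force': array([-0.35363845, -0.11424515, -0.88844398]), 'wrist_torque': array([0.02617211, 0.01664579, 0.01642731]), 'grasp_force': 0.0, 'opening': 1.00077699859924}
side [[519.7, 0.0, 310.5], [0.0, 519.7, 243.5], [0.0, 0.0, 1.0]] [[-0.997, -0.049, 0.066, 451.492], [-0.082, 0.572, -0.816, 1243.249], [0.002, -0.819, -0.574, 967.716], [0.0, 0.0, 0.0, 1.0]]
top [[514.2, 0.0, 321.8], [0.0, 514.2, 246.3], [0.0, 0.0, 1.0]] [[-0.002, -0.99, 0.141, 337.446], [-1.0, -0.001, -0.018, -14.2], [0.018, -0.141, -0.99, 1525.216], [0.0, 0.0, 0.0, 1.0]]
```

View pics/side0.png

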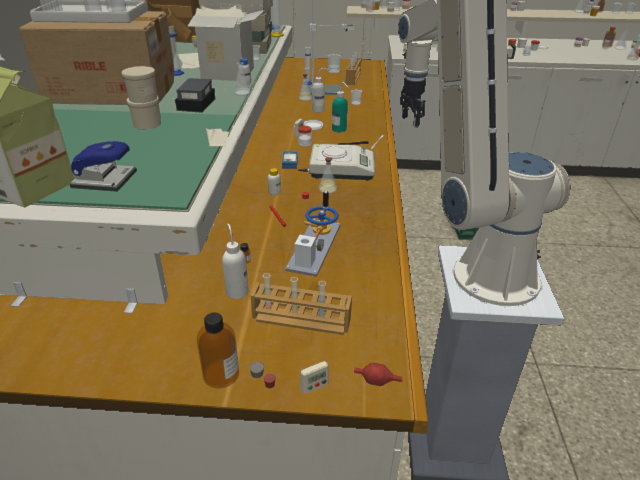

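View pics/top0.png

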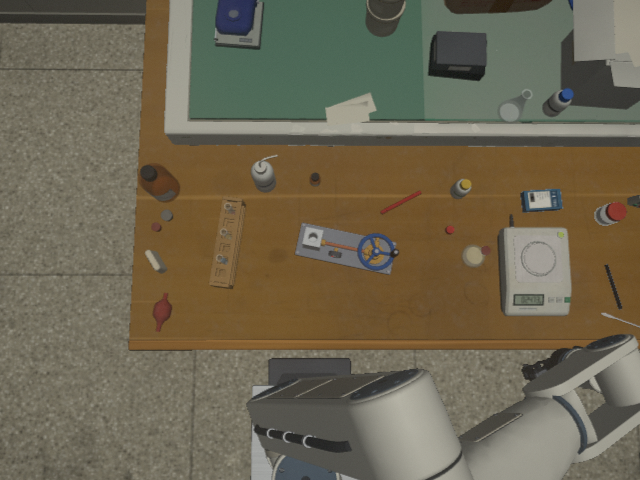

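The top picture shows the rack around (227,243), with tubes near (230,210), (225,233) and (221,259). The station block is at (313,238), the wheel at (376,252) and the grip at (394,253). The side picture shows the tubes near (267,290), (294,293) and (322,298). I'll zoom in to tell the colours apart.

Run:
```python
import cv2,numpy as np
t=cv2.imread("pics/top0.png");s=cv2.imread("pics/side0.png")
z=lambda im,a,b,c,d,w,h:cv2.resize(im[b:d,a:c],(w,h),interpolation=cv2.INTER_CUBIC)
a=z(t,200,195,410,300,630,315)
b=z(s,240,180,360,335,360,465)
b=z(s,240,265,360,335,480,280)
c=z(s,280,180,350,275,206,280)
o=np.zeros((595,700,3),np.uint8);o[:315,:630]=a;o[315:,:480]=b;o[315:,490:696]=c
cv2.imwrite("pics/z.png",o)
```

```text
(no output)
```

View pics/z.png

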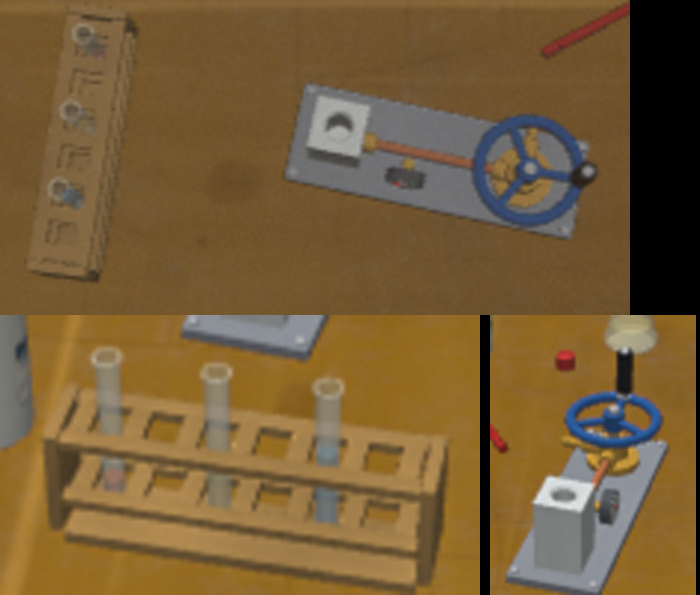

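The zoom shows that the tube nearest the robot is blue, with its mouth at top pixel (219.7,258.3) and side pixel (322,283). Yellow is in the middle and pink at the far end. Next I'll triangulate these points.

```bash
cat > h.py <<'E'
from rig import r
import numpy as np
def ray(n,u,v):
    c=r.get_calibration(n);K=np.array(c["K"]);T=np.array(c["world_from_camera"])
    d=T[:3,:3]@np.linalg.solve(K,[u,v,1]);return T[:3,3],d/np.linalg.norm(d)
def tri(obs):
    A=np.zeros((3,3));b=np.zeros(3);R=[ray(*o) for o in obs]
    for o,d in R:
        P=np.eye(3)-np.outer(d,d);A+=P;b+=P@o
    p=np.linalg.solve(A,b);return p.round(1),[round(float(np.linalg.norm((np.eye(3)-np.outer(d,d))@(p-o))),1) for o,d in R]
def atz(n,u,v,z):
    o,d=ray(n,u,v);return (o+d*(z-o[2])/d[2]).round(1)
E
python3 - <<'E'
from h import *
for k,t,s,z in [("blue",(219.7,258.3),(322,283),141),("yel",(223.3,232.3),(294,279.5),141),("pink",(228.3,206.7),(266.5,275.3),141),("well",(313,236.3),(305.5,240.7),92),("wheel",(376.7,251.5),(322.1,215.6),72),("grip",(396,252.3),(325.9,192.2),129)]:
    print(k,*tri([("top",*t),("side",*s)]),atz("top",*t,z),atz("side",*s,z))
E
```

```text
blue [503.  236.9 140. ] [1.3, 1.3] [501.6 236.7 141. ] [504.3 237.9 141. ]
yel [574.3 229.  140. ] [1.3, 1.3] [572.8 228.8 141. ] [575.5 230.  141. ]
pink [645.9 217.3 139.2] [1.6, 1.6] [643.9 217.  141. ] [647.1 219.1 141. ]
well [569.5 -15.2  91. ] [0.7, 0.7] [570.  -15.2  92. ] [568.6 -13.6  92. ]
wheel [ 530.6 -197.9   66.7] [0.4, 0.4] [ 529.5 -197.2   72. ] [ 530.5 -189.4   72. ]
grip [ 521.1 -243.1  128.9] [1.2, 1.2] [ 519.8 -243.1  129. ] [ 522.3 -243.3  129. ]
```

Everything agrees with the text:
- **Heights:** the tube tops come out at 140, the well at 91 and the grip at 129.
- **Spacings:** well to wheel is 185.6 and the grip radius about 47.
- **Angles:** station yaw is about -12.3°, so the wheel is about 4.73 rad open.

Now I'll move above the blue tube, with the tool yaw turned to about -8° so the jaws close across the rack.

Call:
step_arm(plan="0 0 -7 15 47 0 0;0 0 -14 30 94 0 0;0 0 -21 45 141 0 0;0 0 -28 60 188 0 0;0 0 -30 75 235 0 0;0 0 -30 90 282 0 0;0 0 -30 105 329 0 0;0 0 -30 120 376 0 0", force=30)

```text
clock: 0.9
eef_pos: [357.5, -200.3, 245.3]
tcp_rot: [3.142, -0.0, -0.134]
contact_force: [0.5, -0.5, 0.2]
opening: 1.003
grasp_force: 0.0
```

Call:
step_arm(plan="0 0 0 15 47 0 0;0 0 0 30 94 0 0;0 0 0 45 141 0 0;0 0 0 60 188 0 0;0 0 0 75 235 0 0;0 0 0 90 282 0 0;0 0 0 105 329 0 0;0 0 0 120 376 0 0")

```text
clock: 1.7
eef_pos: [477.5, 176.1, 245.2]
tcp_rot: [3.141, 0.0, -0.133]
contact_force: [0.5, -0.4, -0.1]
opening: 1.0
grasp_force: 0.0
```

Call:
step_arm(plan="0 0 0 13 32 0 0;0 0 0 26 63 0 0;0 0 0 26 63 0 0")

```text
clock: 2.0
eef_pos: [504.6, 240.2, 244.9]
tcp_rot: [-3.14, -0.0, -0.131]
contact_force: [-0.3, -0.6, 0.9]
opening: 1.002
grasp_force: 0.0
```

Call:
step_arm(plan="0 0 0 0 0 -40 0;0 0 0 0 0 -80 0;0 0 0 0 0 -110 0;0 0 0 0 0 -130 0;0 0 0 0 0 -130 0")

```text
clock: 2.5
eef_pos: [501.2, 235.2, 112.5]
tcp_rot: [3.138, 0.005, -0.134]
contact_force: [0.1, 0.5, 0.4]
opening: 1.002
grasp_force: 0.0
```

Call:
step_arm(plan="0 0 0 0 0 0 100;0 0 0 0 0 0 160;0 0 0 0 0 0 255;0 0 0 0 0 0 255;0 0 0 0 0 0 255;0 0 0 0 0 0 255;0 0 0 0 0 0 255;0 0 0 0 0 0 255")

```text
clock: 3.3
eef_pos: [504.1, 237.2, 116.1]
tcp_rot: [-3.141, -0.001, -0.134]
contact_force: [-0.7, 0.0, 7.0]
opening: 0.226
grasp_force: 29.4
```

The jaws have gripped at about 19 mm opening, so the tube is held. Now I'll lift it.

Call:
step_arm(plan="0 0 0 0 0 15 255;0 0 0 0 0 35 255;0 0 0 0 0 65 255;0 0 0 0 0 100 255;0 0 0 0 0 130 255;0 0 0 0 0 145 255;0 0 0 0 0 145 255")

```text
clock: 4.0
eef_pos: [504.6, 237.4, 262.7]
tcp_rot: [-3.139, -0.004, -0.134]
contact_force: [0.1, 0.7, -1.0]
opening: 0.217
grasp_force: 29.3
```

Call:
step_arm(plan="0 0 0 8 -30 0 255;0 0 0 20 -75 0 255;0 0 0 33 -125 0 255;0 0 0 46 -173 0 255;0 0 0 57 -215 0 255;0 0 0 64 -240 0 255;0 0 0 67 -252 0 255;0 0 0 67 -252 0 255")

```text
clock: 4.8
eef_pos: [570.2, -16.1, 259.1]
tcp_rot: [3.141, 0.002, -0.136]
contact_force: [-0.1, 0.5, -0.7]
opening: 0.219
grasp_force: 29.4
```

Run:
```python
from h import *
import cv2
s=r.sense();print(s["eef_pos"],s["tcp_rot"],s["opening"],s["contact_force"])
t=r.grab_frame("top")[0][:,:,::-1];sd=r.grab_frame("side")[0][:,:,::-1]
cv2.imwrite("pics/t1.png",t);cv2.imwrite("pics/s1.png",sd)
z=lambda im,a,b,c,d,k:cv2.resize(im[b:d,a:c],None,fx=k,fy=k,interpolation=cv2.INTER_CUBIC)
a=z(t,260,180,380,300,3);b=z(sd,260,160,360,280,5)
o=np.zeros((600,870,3),np.uint8);o[:360,:360]=a;o[:600,370:870]=b
cv2.imwrite("pics/z1.png",o[:,:870] if 0 else cv2.resize(o,(800,552)))
```

```text
[570.15642313 -16.11077176 259.07468254] [ 3.14142850e+00  1.70751860e-03 -1.35767579e-01] 0.21867369833013223 [-0.08182499  0.52209179 -0.73698297]
```

View pics/z1.png

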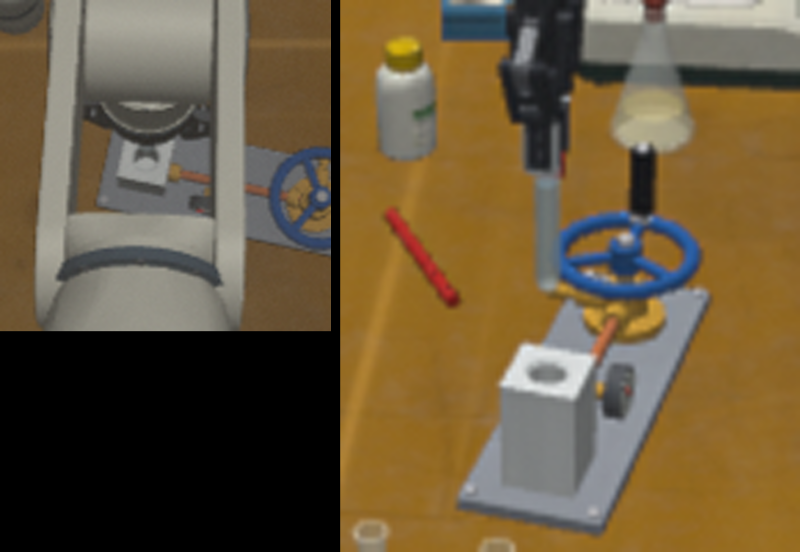

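The side picture shows the tube hanging upright above the well: its tip is at crop pixel (546,289) and the mouth at (548,374). In the top picture the gripper covers the tube. I'll compare the two points in world coordinates.

Run:
```python
from h import *
print(atz("side",304.76,222.5,153),atz("side",304.76,222.5,156),atz("side",305.2,241.3,92), atz("side",322,283,141))
```

```text
[571. -18. 153.] [570.5 -13.3 156. ] [569.2 -10.4  92. ] [504.3 237.9 141. ]
```

The offset is about 1.5 mm, which the chamfer can take. I'll lower the tube in steps and watch the force.

Call:
step_arm(plan="0 0 0 -1 0 -20 255;0 0 0 -1 0 -45 255;0 0 0 -1 0 -57 255;0 0 0 -1 0 -64 255;0 0 0 -1 0 -70 255;0 0 0 -1 0 -76 255;0 0 0 -1 0 -76 255")

```text
clock: 5.6
eef_pos: [569.4, -15.0, 184.0]
tcp_rot: [3.142, 0.0, -0.134]
contact_force: [0.1, 0.3, -0.8]
opening: 0.219
grasp_force: 29.4
```

Call:
step_arm(plan="0 0 0 0 0 -12 255;0 0 0 0 0 -26 255;0 0 0 0 0 -38 255;0 0 0 0 0 -46 255;0 0 0 0 0 -52 255;0 0 0 0 0 -55 255;0 0 0 0 0 -55 255")

```text
clock: 6.3
eef_pos: [569.4, -15.1, 128.9]
tcp_rot: [3.142, 0.001, -0.134]
contact_force: [0.3, 0.0, -1.2]
opening: 0.219
grasp_force: 29.4
```

Call:
step_arm(plan="0 0 0 0 0 -1 255;0 0 0 0 0 -2 255;0 0 0 0 0 -2 255")

```text
clock: 6.6
eef_pos: [570.1, -15.1, 128.1]
tcp_rot: [-3.141, -0.001, -0.134]
contact_force: [-0.7, 0.1, 4.6]
opening: 0.221
grasp_force: 29.9
```

The tube touched down at the expected height, so I'll let go and rise.

Call:
step_arm(plan="0 0 0 0 0 0 180;0 0 0 0 0 0 140;0 0 0 0 0 0 60;0 0 0 0 0 0 0;0 0 0 0 0 0 0;0 0 0 0 0 0 0")

```text
clock: 7.2
eef_pos: [569.5, -15.1, 127.2]
tcp_rot: [-3.142, 0.0, -0.134]
contact_force: [0.2, 0.4, -0.1]
opening: 0.998
grasp_force: 0.0
```

Call:
step_arm(plan="0 0 0 0 0 20 0;0 0 0 0 0 55 0;0 0 0 0 0 90 0;0 0 0 0 0 110 0;0 0 0 -10 -45 110 0;0 0 0 -20 -95 110 0;0 0 0 -31 -140 110 0;0 0 0 -41 -185 110 0")

```text
clock: 8.0
eef_pos: [527.8, -201.7, 237.5]
tcp_rot: [3.141, -0.0, -0.133]
contact_force: [1.1, -0.3, 0.2]
opening: 0.999
grasp_force: 0.0
```

Run:
```python
from h import *
import cv2
s=r.sense();print(s["eef_pos"],s["opening"])
t=r.grab_frame("top")[0][:,:,::-1];sd=r.grab_frame("side")[0][:,:,::-1]
z=lambda im,a,b,c,d,k:cv2.resize(im[b:d,a:c],None,fx=k,fy=k,interpolation=cv2.INTER_CUBIC)
a=z(t,290,200,410,280,3);b=z(sd,270,170,360,290,5)
o=np.zeros((600,820,3),np.uint8);o[:240,:360]=a;o[:600,370:820]=b
cv2.imwrite("pics/z2.png",o[:,:800])
```

```text
[ 527.80701427 -201.72603299  237.46799473] 0.9985616552648071
```

View pics/z2.png

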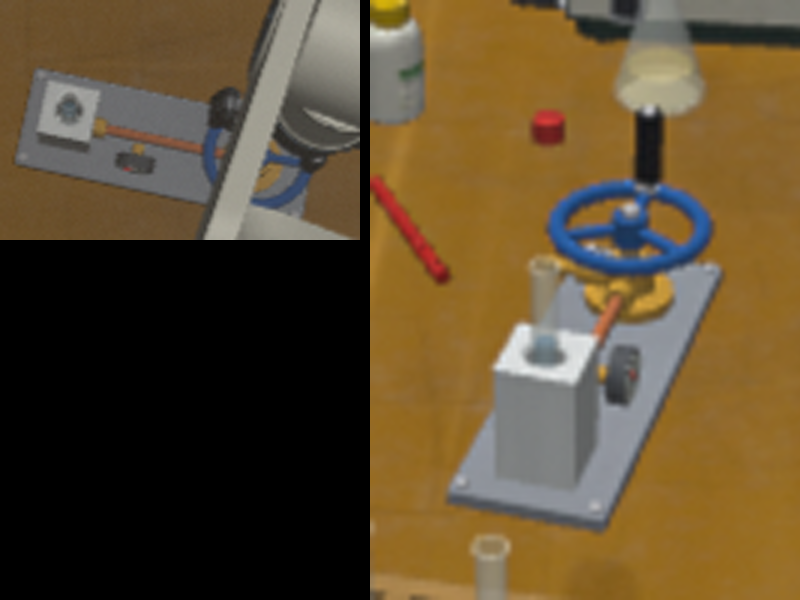

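The tube stands upright in the well, with its rim at crop (544,264), which fits a height of 153. The grip hasn't moved. Next I'll grasp it.

Call:
step_arm(plan="0 0 0 -8 -43 0 0;0 0 0 -8 -43 -40 0;0 0 0 -8 -43 -80 0;0 0 0 -8 -43 -110 0;0 0 0 -8 -43 -125 0;0 0 0 -8 -43 -131 0;0 0 0 -8 -43 -131 0")

```text
clock: 8.8
eef_pos: [520.8, -242.9, 106.4]
tcp_rot: [-3.141, 0.0, -0.133]
contact_force: [0.6, 0.3, 0.1]
opening: 1.003
grasp_force: 0.0
```

Call:
step_arm(plan="0 0 0 0 0 0 100;0 0 0 0 0 0 160;0 0 0 0 0 0 255;0 0 0 0 0 0 255;0 0 0 0 0 0 255;0 0 0 0 0 0 255;0 0 0 0 0 0 255", force=40)

```text
clock: 9.5
eef_pos: [520.9, -242.3, 107.1]
tcp_rot: [-3.14, -0.001, -0.134]
contact_force: [-0.1, 6.8, 7.1]
opening: 0.222
grasp_force: 38.9
```

```bash
cat >> h.py <<'E'
def arc(P0,C,a0,a1,n,R=48):
    a=np.radians(np.linspace(a0,a1,n+1)[1:]);Q=np.c_[C[0]+R*np.cos(a),C[1]+R*np.sin(a)]
    P=np.array(P0,float)
    for i in range(0,n,8):
        d=(Q[i:i+8]-P).round();print(d.astype(int).tolist());P=P+d[-1]
    print("end",P)
E
python3 -c "
from h import *
arc((520.5,-243.1),(530.5,-195.5),-101.3,-101.3-256,16)"
```

```text
[[-12, 5], [-23, 13], [-31, 23], [-36, 35], [-38, 49], [-36, 62], [-30, 74], [-21, 84]]
[[11, 7], [24, 11], [37, 11], [50, 8], [61, 1], [70, -9], [76, -21], [79, -34]]
end [ 578.5 -193.1]
```

Call:
step_arm(plan="0 0 0 -12 5 0 255;0 0 0 -23 13 0 255;0 0 0 -31 23 0 255;0 0 0 -36 35 0 255;0 0 0 -38 49 0 255;0 0 0 -36 62 0 255;0 0 0 -30 74 0 255;0 0 0 -21 84 0 255")

```text
clock: 10.3
eef_pos: [498.3, -158.6, 107.1]
tcp_rot: [3.141, 0.001, -0.134]
contact_force: [-2.7, -3.1, 9.1]
opening: 0.222
grasp_force: 41.1
```

Forces are small, so I'll carry on.

Call:
step_arm(plan="0 0 0 11 7 0 255;0 0 0 24 11 0 255;0 0 0 37 11 0 255;0 0 0 50 8 0 255;0 0 0 61 1 0 255;0 0 0 70 -9 0 255;0 0 0 76 -21 0 255;0 0 0 79 -34 0 255")

```text
clock: 11.1
eef_pos: [577.9, -192.7, 107.0]
tcp_rot: [-3.141, 0.001, -0.134]
contact_force: [-7.1, 3.2, 12.3]
opening: 0.22
grasp_force: 41.4
```

Call:
step_arm(plan="0 0 0 0 -4 0 255;0 0 0 0 -7 0 255;0 0 0 -1 -10 0 255;0 0 0 -2 -13 0 255;0 0 0 -2 -13 0 255")

```text
clock: 11.6
eef_pos: [576.6, -205.1, 107.1]
tcp_rot: [-3.14, -0.001, -0.135]
contact_force: [1.2, 5.9, 7.5]
opening: 0.219
grasp_force: 41.0
```

Call:
step_arm(plan="0 0 0 0 -1 0 255;0 0 0 -1 -2 0 255;0 0 0 -1 -2 0 255")

```text
clock: 11.9
eef_pos: [576.5, -205.3, 107.1]
tcp_rot: [-3.138, -0.002, -0.135]
contact_force: [5.9, 14.7, 5.4]
opening: 0.22
grasp_force: 41.1
```

Call:
step_arm(plan="0 0 0 0 -1 0 255;0 0 0 -1 -2 0 255;0 0 0 -1 -2 0 255")

```text
clock: 12.2
eef_pos: [576.3, -205.7, 107.2]
tcp_rot: [-3.135, -0.003, -0.136]
contact_force: [10.0, 23.4, 5.6]
opening: 0.219
grasp_force: 41.5
```

The stop is found: the force rises to 25 N with almost no motion, and the grip sits at about -12°, as predicted. Now I'll open the valve 720°.

```bash
python3 -c "
from h import *
arc((574.5,-210.1),(530.3,-195.4),-12.0,708.0,40)"
```

```text
[[4, 20], [0, 34], [-9, 47], [-20, 56], [-34, 62], [-49, 62], [-64, 59], [-76, 50]]
[[-10, -11], [-15, -25], [-16, -40], [-12, -55], [-4, -67], [8, -77], [22, -82], [37, -83]]
[[14, 4], [27, 12], [36, 24], [42, 38], [43, 53], [39, 67], [30, 80], [19, 89]]
[[-14, 6], [-29, 6], [-44, 3], [-56, -6], [-66, -17], [-71, -31], [-72, -46], [-68, -61]]
[[8, -12], [20, -22], [34, -27], [49, -28], [63, -24], [76, -16], [85, -4], [91, 10]]
end [ 577.5 -205.1]
```

Call:
step_arm(plan="0 0 0 4 20 0 255;0 0 0 0 34 0 255;0 0 0 -9 47 0 255;0 0 0 -20 56 0 255;0 0 0 -34 62 0 255;0 0 0 -49 62 0 255;0 0 0 -64 59 0 255;0 0 0 -76 50 0 255")

```text
clock: 13.0
eef_pos: [497.8, -159.0, 107.1]
tcp_rot: [-3.14, -0.001, -0.134]
contact_force: [3.3, 3.2, 10.5]
opening: 0.221
grasp_force: 41.8
```

Call:
step_arm(plan="0 0 0 -10 -11 0 255;0 0 0 -15 -25 0 255;0 0 0 -16 -40 0 255;0 0 0 -12 -55 0 255;0 0 0 -4 -67 0 255;0 0 0 8 -77 0 255;0 0 0 22 -82 0 255;0 0 0 37 -83 0 255")

```text
clock: 13.8
eef_pos: [534.7, -243.0, 107.0]
tcp_rot: [-3.141, 0.002, -0.135]
contact_force: [-3.8, 8.5, 13.9]
opening: 0.223
grasp_force: 42.4
```

Call:
step_arm(plan="0 0 0 14 4 0 255;0 0 0 27 12 0 255;0 0 0 36 24 0 255;0 0 0 42 38 0 255;0 0 0 43 53 0 255;0 0 0 39 67 0 255;0 0 0 30 80 0 255;0 0 0 19 89 0 255")

```text
clock: 14.6
eef_pos: [555.0, -153.9, 107.1]
tcp_rot: [3.141, -0.003, -0.133]
contact_force: [0.3, -6.2, 5.1]
opening: 0.219
grasp_force: 41.4
```

Call:
step_arm(plan="0 0 0 -14 6 0 255;0 0 0 -29 6 0 255;0 0 0 -44 3 0 255;0 0 0 -56 -6 0 255;0 0 0 -66 -17 0 255;0 0 0 -71 -31 0 255;0 0 0 -72 -46 0 255;0 0 0 -68 -61 0 255")

```text
clock: 15.4
eef_pos: [485.8, -215.0, 107.1]
tcp_rot: [-3.14, -0.0, -0.135]
contact_force: [5.8, 6.2, 7.6]
opening: 0.221
grasp_force: 41.6
```

Call:
step_arm(plan="0 0 0 8 -12 0 255;0 0 0 20 -22 0 255;0 0 0 34 -27 0 255;0 0 0 49 -28 0 255;0 0 0 63 -24 0 255;0 0 0 76 -16 0 255;0 0 0 85 -4 0 255;0 0 0 91 10 0 255")

```text
clock: 16.2
eef_pos: [576.9, -205.4, 107.0]
tcp_rot: [3.141, 0.001, -0.134]
contact_force: [-8.6, -1.9, 14.7]
opening: 0.223
grasp_force: 42.2
```

Call:
step_arm(plan="0 0 0 0 0 0 255;0 0 0 0 0 0 255;0 0 0 0 0 0 255")

```text
clock: 16.5
eef_pos: [576.9, -204.4, 107.1]
tcp_rot: [-3.141, 0.001, -0.134]
contact_force: [-1.7, 3.1, 10.9]
opening: 0.221
grasp_force: 42.0
```

Run:
```python
from h import *
import cv2
s=r.sense();print(s["clock"],s["eef_pos"],s["contact_force"],s["opening"],s["grasp_force"])
sd=r.grab_frame("side")[0][:,:,::-1]
cv2.imwrite("pics/z3.png",cv2.resize(sd[160:340,240:370],None,fx=3.3,fy=3.3,interpolation=cv2.INTER_CUBIC))
```

```text
16.5 [ 576.85248447 -204.44279347  107.05958336] [-1.68564806  3.11901841 10.88727545] 0.22119787475297517 41.97004218120128
```

View pics/z3.png

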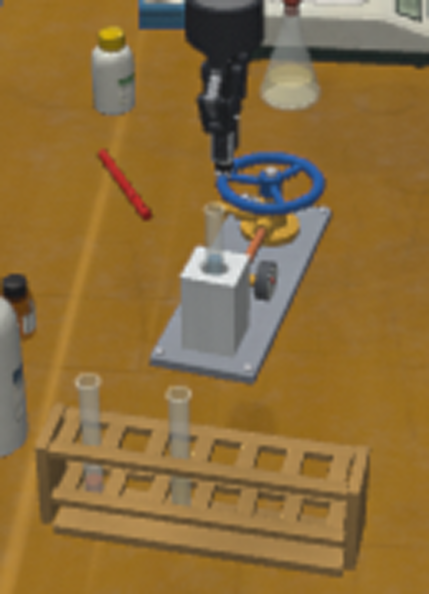

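The tube stands in the well at (215,240) and the other two tubes are still in the rack. The gripper holds the grip at (225,165), within 1 mm of the stop position after two turns. I'll hand it in.

```bash
python3 -c "
from rig import r
print(r.sign_off())"
```

```text
the job is handed in; nothing more can be done
None
```

Job handed in at about 16.5 s: the blue tube stands on the well's floor, and the valve was closed to its stop and backed off two full turns, with the gripper still holding the crank grip; no verdict was returned.

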